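# Trace the touch pads of a control panel on its test nest

### The arm

A 7-joint arm with a two-finger parallel gripper is mounted at the origin on the work surface. World frame = base frame: x ahead of the robot, y to its left, z up, the work surface at z = 0. Lengths are in m, angles in rad, forces in N, time in s.
With the tool pointing down it reaches from about 0.4 to 0.85 m from the base axis. Payload 4.5 kg.
Tool frame: the origin (TCP) lies at the very end of the fingers, on their centre line; the grasp point (between the pads) lies 19 mm behind it (bot.hold_point_z is the distance from the TCP to the grasp point, in m); z points along the fingers, y is the direction in which the jaws open and shut (so a half turn about z gives the same grasp; the last joint's range is limited). The gripper opens to 85 mm and grips with 20 to 120 N. Pads are 22 mm wide; open, the fingers measure 114 mm over their backs; the gripper's body (76 mm by 85 mm) begins 54 mm behind the grasp point. The pads swing forward as they close: fully open they stand 13 mm farther back than shut.
Start: joints at [-1.229, 0.689, -0.195, 1.565, 0.157, 0.902, -0.215], TCP at [0.189, 0.596, 0.231] pointing down, gripper open.
Joint ranges: [-3.01, 3.01], [-0.46, 2.08], [-1.47, 1.51], [0.13, 2.56], [-1, 4.14], [0.04, 2.09], [-2.66, 2.66]. Speed limits (rad/s): [2.57, 2.57, 3.14, 3.14, 3.14, 3.14, 3.14].

### API

Orientations are given as a unit quaternion [w, x, y, z].
In Python, from station import bot, camera, get_calibration, ticket, models gives the robot as it stands.
- The arm moves only by the shell command python3 -m pendant 'ROWS'. ROWS is JSON, a list of rows, each a list of 5 numbers: the finger opening in m, from 0 to 0.0854, then the shift along the tool's x, y, z in m, then the turn about the tool's z in rad. A call has 1 to 5 rows; each row is the pose to reach, as a shift and turn from the pose measured when the call began, along the tool's axes at that moment; what a row does not reach only later rows make up. A row lasts 1/10 s, in which the tool goes at most 50 mm and 8.59 degrees, less where a joint would pass 70% of its speed; a pose out of reach is approached as far as the arm can. A call with a gripper value outside its range is refused whole. The fingers move at their own pace and stop on an object; the grip force is fixed at half the most. Time passes only in rows, so rows that repeat a pose let the fingers close. It gives the time, the measured TCP pose, the force and the opening at its end, in the units of the state.
- bot.state(): the state, without advancing time (a new reading comes with each control period).
- camera(name): name is "scene" or "side" or "wrist"; returns (picture, depth): 480x640x3 uint8, blue, green, red; 480x640 float32, m along the optical axis (not along the pixel's ray), 0 where there is no reading.
- get_calibration(name): a dict with "camera_matrix" (3x3 intrinsics, pixels), "k1" (the pictures are not rectified: a ray, as slopes to the right and down, at radius r is drawn at 1 + k1 r^2 times it, then the intrinsics apply), "R" (3x3) and "t" (3): a world point X has camera coordinates R X + t; the wrist camera has in their place "tool_from_camera" (4x4, takes a point from camera to tool coordinates, whose origin is the TCP and whose axes are the flange's). Camera axes: x right, y down, z forward; pixel columns grow to the right and rows downward; lengths in m; the calibration is good to about 2 mm. A picture is of the moment at which its call begins: read the wrist's pose just before it. get_calibration takes no time and is no camera call.
- ticket.job_done(): hands the job in, once; it reports no verdict.
Trained networks look in the newest picture that a camera, given by its name, has taken for a name from the list of things; names that differ only in an ending like _2 or _b are one class to them, and where a whole thing is asked for, a point or a joint stands for the part that bears it (a point fixed in the world has none). Each returns a list of dicts, best first, with "score" (0 to 1); they miss things now and then, are a little off and sometimes report something else, mostly with a low value. They report only what shows in the picture. A call takes as long as a camera call.
- models.spot_in(camera, thing): "at" ([row, column] in pixels, amid what is visible of it).
- models.masks_of(camera, thing): "pixels" (480x640 bool, what is visible of it) and "at" ([row, column] in pixels, amid what is visible of it).
- models.landmark_of(camera, thing): "at" ([row, column] in pixels: a listed point, or the origin of a listed thing).
The state is a dict: "time_s": time; "joint_pos": joint angles; "qvel": joint speeds; "joint_efforts": joint torques, N m; "position": TCP position; "ee_rot": TCP orientation; "force": force on the tool from outside, world axes, zero at the start; "wrist_torque": the same for the moment, N m; "grip_width": opening from 0.0 (shut) to 1.0 (fully open).
Only numpy, scipy, OpenCV 4.12 (cv2) and the standard library are available. Lean on these libraries where they do the work, as an engineer would, in place of code of your own. Each camera call takes 0.05 s, during which the arm holds its last target. There are 200 camera calls.

### The job

Check the blue touch panel on the sprung test nest: with the gripper shut, use its fingertips to lightly touch the five brass pads of the curved row one after another, from the red-ringed pad along the row to the green-ringed one, staying on each for about half a second (sliding along or lifting a little between pads are both fine). Press gently, so that the sprung panel never goes down to its bottom stop, do not shift or lift the nest, and leave everything else on the bench where it is. Finish with the fingertips still resting on the green-ringed pad, and keep holding them there.

Things in the scene. Friction and masses are not known exactly. Their poses are not given: they have to be found in the camera images.
- nest: the test nest: a loose aluminium base plate, 140 mm (its x) by 250 mm (its y), 22 mm high, about 1.4 kg, standing on the table on four rubber feet; origin at the centre of its underside, z up. The blue panel floats above it on springs.
- panel_top (a point): centre of the upper face of the blue panel (130 x 235 mm, 8 mm thick, same axes as the nest); at rest this face is 45 mm above the table. Two copper coils 18 mm across stand 14 mm above the face at (-45, +-14) mm; along its +x side (x = 42 to 58 mm) are low parts up to 10 mm high. Otherwise it is flat around the pads.
- panel (a joint): how far the panel is pressed down, m: 0 at rest, 0.010 at its bottom stop. It moves straight down without tilting; it starts to move at about 0.9 N and needs about 0.4 N more for each mm, and springs back up.
- pad1: touch pad 1 of 5 in the curved row, the first: a round brass pad, 26 mm across at its foot and 20 mm at its flat top, with a red ring 38 mm across printed round it, at (-14, -88) mm in the axes of the nest; it stands 1.5 mm proud of the panel's face with a sloping edge. Origin at the centre of its underside, on the panel's face; its top is 1.5 mm higher (46.5 mm above the table at rest).
- pad2: touch pad 2 of 5 in the curved row: a round brass pad, 26 mm across at its foot and 20 mm at its flat top, with a white ring 38 mm across printed round it, at (13, -44) mm in the axes of the nest; it stands 1.5 mm proud of the panel's face with a sloping edge. Origin at the centre of its underside, on the panel's face; its top is 1.5 mm higher (46.5 mm above the table at rest).
- pad3: touch pad 3 of 5 in the curved row: a round brass pad, 26 mm across at its foot and 20 mm at its flat top, with a white ring 38 mm across printed round it, at (22, 0) mm in the axes of the nest; it stands 1.5 mm proud of the panel's face with a sloping edge. Origin at the centre of its underside, on the panel's face; its top is 1.5 mm higher (46.5 mm above the table at rest).
- pad4: touch pad 4 of 5 in the curved row: a round brass pad, 26 mm across at its foot and 20 mm at its flat top, with a white ring 38 mm across printed round it, at (13, 44) mm in the axes of the nest; it stands 1.5 mm proud of the panel's face with a sloping edge. Origin at the centre of its underside, on the panel's face; its top is 1.5 mm higher (46.5 mm above the table at rest).
- pad5: touch pad 5 of 5 in the curved row, the last: a round brass pad, 26 mm across at its foot and 20 mm at its flat top, with a green ring 38 mm across printed round it, at (-14, 88) mm in the axes of the nest; it stands 1.5 mm proud of the panel's face with a sloping edge. Origin at the centre of its underside, on the panel's face; its top is 1.5 mm higher (46.5 mm above the table at rest).
- screwdriver: screwdriver, 160 mm long, lying on the table beside the nest; its origin is on the table under its middle. Bystander.
- capacitor: blue can capacitor, 25 mm across and 35 mm tall, standing beside the nest; origin at the centre of its underside. Bystander.
- inductor: copper ring-shaped inductor, 38 mm outside diameter, 14 mm high, lying beside the nest; origin at the centre of its underside. Bystander.
- phone: black phone, 150 x 72 x 9 mm, lying flat; origin at the centre of its underside. Bystander.
- multimeter: yellow hand multimeter, 180 x 85 x 43 mm, lying on its back; origin at the centre of its underside. Bystander.
- spool: white-flanged spool of solder, 64 mm across, 48 mm tall, standing on one flange; origin at the centre of its underside. Bystander.
- mug: blue mug, 80 mm across, 90 mm tall, handle at its +y side; origin at the centre of its underside. Bystander.

How it is judged:
By the outcome, as a careful person would: the job done as asked, in the order asked, and still so for the second after the job is handed in, while the arm keeps its last pose, push and grip.
It also fails if it takes over 40 s, if anything falls off the work surface, if the arm or the gripper's body presses on something with over 40 N, if the wrist force passes 120 N, or if a joint passes its speed limit or range.

## Working session

There is one attempt and no reset: what is moved stays moved. The work goes in short steps, Python scripts to look and compute and a shell command to move; the robot and the scene stay as the last step left them, time stands still between calls to the robot, and variables do not carry over. Pictures are saved under pics/ and viewed, about 8 in all and at most 12, crops included, and the job is handed in when it is done.

```bash
mkdir -p pics && cat > h.py <<'E'
import numpy as np, cv2
from scipy.spatial.transform import Rotation as Rn
from station import bot, camera, get_calibration, ticket, models
def Rq(q): return Rn.from_quat([q[1],q[2],q[3],q[0]]).as_matrix()
def ray(c,rc):
    K=np.array(c["camera_matrix"]);k=c["k1"]
    d=np.array([(rc[1]-K[0,2])/K[0,0],(rc[0]-K[1,2])/K[1,1]]);u=d.copy()
    for _ in range(20): u=d/(1+k*(u@u))
    return np.array([u[0],u[1],1.])
def onplane(name,rc,z,st=None):
    c=get_calibration(name);v=ray(c,rc)
    if name=="wrist":
        T=np.array(c["tool_from_camera"]);R=Rq(st["ee_rot"]);o=R@T[:3,3]+np.array(st["position"]);d=R@T[:3,:3]@v
    else:
        R=np.array(c["R"]);o=-R.T@np.array(c["t"]);d=R.T@v
    return o+d*(z-o[2])/d[2]
E
python3 - <<'E'
from h import *
s=bot.state();print({k:np.round(s[k],3) for k in s})
for n in ["scene","side"]:
    im,d=camera(n);cv2.imwrite(f"pics/{n}0.png",im)
    for t in ["pad1","pad2","pad3","pad4","pad5","panel_top"]:
        for r in models.landmark_of(n,t)[:2]: print(n,t,round(r["score"],2),np.round(r["at"]),np.round(onplane(n,r["at"],.045),4))
E
```

```text
{'time_s': np.float64(0.0), 'joint_pos': array([-1.229,  0.69 , -0.194,  1.566,  0.157,  0.902, -0.215]), 'qvel': array([ 0.001, -0.001, -0.003, -0.   ,  0.   ,  0.001,  0.001]), 'joint_efforts': array([-0.0000e+00, -5.3961e+01, -1.2660e+00, -1.5854e+01,  9.0000e-03,
        9.0000e-03, -0.0000e+00]), 'position': array([0.189, 0.595, 0.23 ]), 'ee_rot': array([-0.   ,  0.153,  0.988, -0.001]), 'force': array([-0.585,  0.506,  0.024]), 'wrist_torque': array([ 0.018, -0.043,  0.025]), 'grip_width': np.float64(0.999)}
scene pad1 0.62 [240. 320.] [0.564  0.0374 0.045 ]
scene pad1 0.61 [241. 298.] [0.6039 0.0143 0.045 ]
scene pad2 0.62 [240. 320.] [0.564  0.0374 0.045 ]
scene pad2 0.61 [241. 298.] [0.6039 0.0143 0.045 ]
scene pad3 0.62 [240. 320.] [0.564  0.0374 0.045 ]
scene pad3 0.61 [241. 298.] [0.6039 0.0143 0.045 ]
scene pad4 0.62 [240. 320.] [0.564  0.0374 0.045 ]
scene pad4 0.61 [241. 298.] [0.6039 0.0143 0.045 ]
scene pad5 0.62 [240. 320.] [0.564  0.0374 0.045 ]
scene pad5 0.61 [241. 298.] [0.6039 0.0143 0.045 ]
scene panel_top 0.64 [231. 299.] [ 0.5828 -0.0141  0.045 ]
scene panel_top 0.47 [340. 490.] [0.4697 0.4238 0.045 ]
side pad1 0.61 [267. 354.] [0.5085 0.0252 0.045 ]
side pad1 0.59 [250. 291.] [ 0.6349 -0.0122  0.045 ]
side pad2 0.61 [267. 354.] [0.5085 0.0252 0.045 ]
side pad2 0.59 [250. 291.] [ 0.6349 -0.0122  0.045 ]
side pad3 0.61 [267. 354.] [0.5085 0.0252 0.045 ]
side pad3 0.59 [250. 291.] [ 0.6349 -0.0122  0.045 ]
side pad4 0.61 [267. 354.] [0.5085 0.0252 0.045 ]
side pad4 0.59 [250. 291.] [ 0.6349 -0.0122  0.045 ]
side pad5 0.61 [267. 354.] [0.5085 0.0252 0.045 ]
side pad5 0.59 [250. 291.] [ 0.6349 -0.0122  0.045 ]
side panel_top 0.92 [255. 315.] [ 0.586 -0.003  0.045]
```

```bash
python3 - <<'E'
from h import *
for n in ["scene","side"]:
    im=cv2.imread(f"pics/{n}0.png");camera(n)
    for r in models.landmark_of(n,"pad1"): print(n,round(r["score"],2),np.round(r["at"]),np.round(onplane(n,r["at"],.045),4))
a=cv2.imread("pics/scene0.png");b=cv2.imread("pics/side0.png")
cv2.imwrite("pics/both.png",np.vstack([cv2.resize(a[150:350,200:500],(800,533))[:533][:300] if 0 else cv2.resize(a[170:310,180:430],(536,300)),cv2.resize(b[180:320,180:430],(536,300))]))
E
```

```text
scene 0.59 [235. 257.] [ 0.6684 -0.053   0.045 ]
scene 0.59 [238. 275.] [ 0.641  -0.0215  0.045 ]
scene 0.38 [236. 319.] [0.5568 0.0262 0.045 ]
scene 0.37 [242. 298.] [0.6047 0.015  0.045 ]
side 0.53 [248. 290.] [ 0.6373 -0.0188  0.045 ]
side 0.52 [266. 325.] [0.5638 0.0265 0.045 ]
side 0.49 [267. 353.] [0.5092 0.0233 0.045 ]
side 0.44 [264. 308.] [0.5977 0.0233 0.045 ]
side 0.42 [237. 277.] [ 0.6682 -0.0491  0.045 ]
```

View pics/scene0.png

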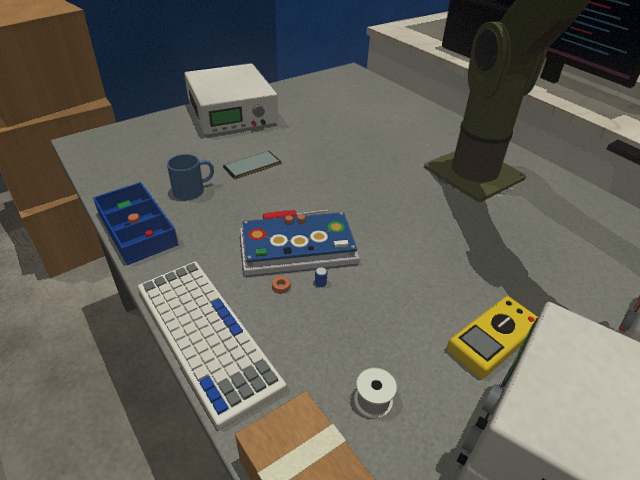

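View pics/both.png

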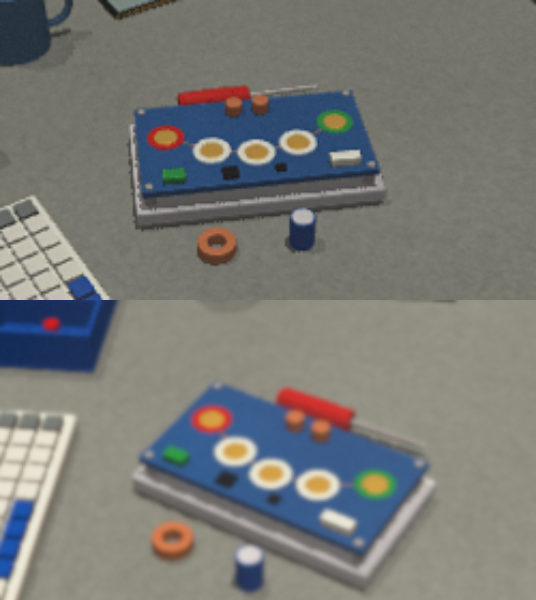

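The scene picture shows the nest near the image centre: red pad at about (234,257), whites at (240,278), (241,299) and (236,319), green at (226,336). The side view agrees, giving a nest centre near (0.585, 0) and +x at about 65°. I'll go above it with the gripper shut for a wrist view.

```bash
python3 -c "
from h import *
print(np.round(get_calibration('wrist')['tool_from_camera'],3),get_calibration('wrist')['camera_matrix'])"
python3 -m pendant '[[0,-0.038,-0.031,0,0],[0,-0.076,-0.062,0,0],[0,-0.114,-0.093,0,0],[0,-0.152,-0.124,0,0],[0,-0.19,-0.155,0,0]]'
python3 -m pendant '[[0,-0.038,-0.031,0,0],[0,-0.076,-0.062,0,0],[0,-0.114,-0.093,0,0],[0,-0.152,-0.124,0,0],[0,-0.19,-0.155,0,0]]'
```

```text
[[-0.    -0.95  -0.312  0.08 ]
 [ 1.    -0.     0.     0.001]
 [-0.001 -0.312  0.95  -0.142]
 [ 0.     0.     0.     1.   ]] [[384.7792063    0.         323.50520165]
 [  0.         384.7792063  240.898813  ]
 [  0.           0.           1.        ]]
time_s: 1.4
position: [0.3244, 0.3888, 0.2315]
ee_rot: [0.0, 0.153, 0.988, 0.0]
force: [1.5, 0.0, -0.1]
grip_width: 0.142
time_s: 1.9
position: [0.4596, 0.1819, 0.2318]
ee_rot: [0.001, 0.153, 0.988, 0.001]
force: [1.3, 1.0, -0.7]
grip_width: 0.003
```

```bash
python3 -m pendant '[[0,-0.037,-0.029,0.01,0],[0,-0.074,-0.058,0.02,0],[0,-0.11,-0.086,0.03,0],[0,-0.144,-0.112,0.04,0],[0,-0.144,-0.112,0.04,0]]'
python3 - <<'E'
from h import *
s=bot.state();im,d=camera("wrist");cv2.imwrite("pics/w0.png",im)
print(s["position"],s["ee_rot"],s["force"])
for r in models.landmark_of("wrist","pad1"): print(round(r["score"],2),np.round(r["at"]),np.round(onplane("wrist",r["at"],.045,s),4))
for r in models.landmark_of("wrist","panel_top")[:1]: print("top",round(r["score"],2),np.round(r["at"]),np.round(onplane("wrist",r["at"],.045,s),4))
E
```

```text
time_s: 2.4
position: [0.5655, 0.0233, 0.1903]
ee_rot: [0.001, 0.159, 0.987, -0.002]
force: [-1.0, 0.1, -1.0]
grip_width: 0.003
[0.56554974 0.02333148 0.19030287] [ 0.00126892  0.15864743  0.98733272 -0.00186667] [-0.99691684  0.0782096  -1.01167942]
0.95 [268. 327.] [0.6019 0.0143 0.045 ]
0.91 [215. 321.] [0.5587 0.0241 0.045 ]
0.7 [156. 294.] [0.5099 0.019  0.045 ]
0.58 [354. 271.] [ 0.6648 -0.0576  0.045 ]
top 0.9 [264. 298.] [ 0.5914 -0.0069  0.045 ]
```

View pics/w0.png

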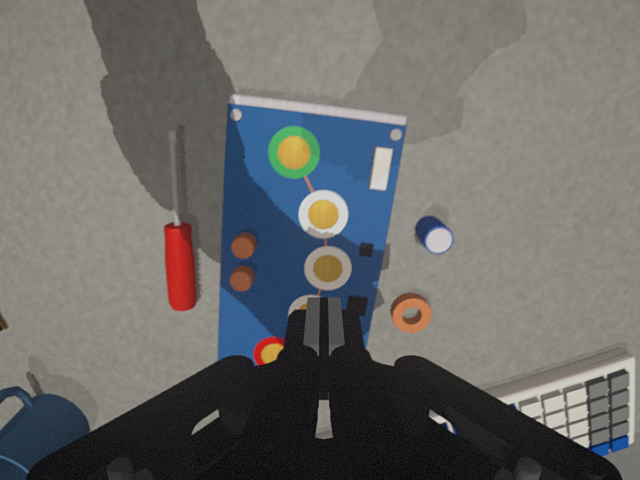

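The wrist view shows green at (153,294), pad4 at (214,323) and pad3 at (268,328). The fingers hide pads 1 and 2. I'll move back past pad 1 so that all five show.

```bash
python3 -m pendant '[[0,-0.045,-0.01,0,0],[0,-0.09,-0.02,0,0],[0,-0.13,-0.03,0,0],[0,-0.16,-0.038,0,0],[0,-0.16,-0.038,0,0]]'
cat > m.py <<'E'
from h import *
import sys
s=bot.state();im,d=camera("wrist");cv2.imwrite(sys.argv[1],im)
print(s["position"],s["ee_rot"],s["force"])
hsv=cv2.cvtColor(im,cv2.COLOR_BGR2HSV)
m=cv2.inRange(hsv,(17,110,60),(32,255,255))
n,l,st,c=cv2.connectedComponentsWithStats(m)
for i in range(1,n):
    if st[i,4]>150: print("brass",st[i],np.round(c[i],1),np.round(onplane("wrist",c[i][::-1],.0465,s),4))
for r in models.landmark_of("wrist","pad1"): print("net",round(r["score"],2),np.round(r["at"]),np.round(onplane("wrist",r["at"],.045,s),4))
E
python3 m.py pics/w1.png
```

```text
time_s: 3.05
position: [0.7065, -0.0541, 0.1917]
ee_rot: [0.002, 0.154, 0.988, 0.001]
force: [-0.5, -0.6, 0.2]
grip_width: 0.003
[ 0.706513   -0.05407524  0.1916897 ] [2.13211315e-03 1.54053220e-01 9.88060113e-01 5.23045571e-04] [-0.50686403 -0.63748404  0.20341664]
brass [354  39  33  35 885] [370.3  55.9] [0.6022 0.0143 0.0465]
brass [333 103  32  33 804] [348.2 118.5] [ 0.638  -0.0125  0.0465]
brass [289 159  31  31 764] [304.  173.9] [ 0.6661 -0.0553  0.0465]
net 0.89 [118. 350.] [ 0.6381 -0.0111  0.045 ]
net 0.84 [176. 304.] [ 0.6682 -0.0561  0.045 ]
net 0.8 [ 60. 368.] [0.6043 0.0124 0.045 ]
```

View pics/w1.png

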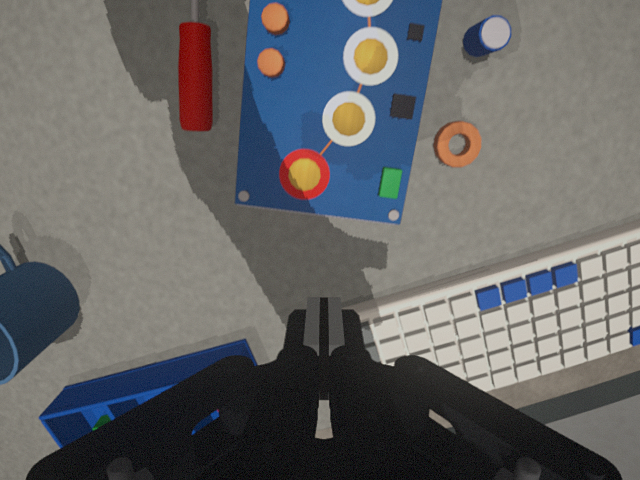

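Red pad 1 is at (174,304), pad 2 at (118,348) and pad 3 at (56,370), all unobscured. Next is a joint rigid fit with the first wrist picture.

```bash
cat > fit.py <<'E'
from h import *
P=np.array([[-14,-88],[13,-44],[22,0],[13,44],[-14,88]])/1e3
s={"position":[0.56554974,0.02333148,0.19030287],"ee_rot":[0.00126892,0.15864743,0.98733272,-0.00186667]}
im=cv2.imread("pics/w0.png");hsv=cv2.cvtColor(im,cv2.COLOR_BGR2HSV)
n,l,st,c=cv2.connectedComponentsWithStats(cv2.inRange(hsv,(17,110,50),(32,255,255)))
M=[(0,[.6661,-.0553]),(1,[.638,-.0125]),(2,[.6022,.0143])]
for i in range(1,n):
    if st[i,4]>500:
        p=onplane("wrist",c[i][::-1],.0465,s)[:2];print(st[i],np.round(p,4))
        for k,q in ((2,(268,328)),(3,(214,323)),(4,(153,294))):
            if np.hypot(c[i][1]-q[0],c[i][0]-q[1])<10: M.append((k,p))
A=P[[k for k,_ in M]];B=np.array([p for _,p in M])
a=A-A.mean(0);b=B-B.mean(0)
th=np.arctan2((a[:,0]*b[:,1]-a[:,1]*b[:,0]).sum(),(a*b).sum())
R=np.array([[np.cos(th),-np.sin(th)],[np.sin(th),np.cos(th)]]);t=B.mean(0)-R@A.mean(0)
print(np.degrees(th),t);W=A@R.T+t;print("res mm",np.round((B-W)*1e3,1).tolist(),[k for k,_ in M])
W=P@R.T+t;print(np.round(W,4).tolist())
np.save("W.npy",W)
E
cat > go.py <<'E'
from h import *
W=np.load("W.npy");s=bot.state();R=Rq(s["ee_rot"]);p=np.array(s["position"])
print("t",s["time_s"],"p",np.round(p,4),"F",np.round(s["force"],2),"tilt",np.round(R[:,2],3))
for i in range(5): print(i+1,np.round(R.T@(np.append(W[i],.0465)-p),4))
E
python3 fit.py;python3 go.py
python3 - <<'E'
from h import *
c=get_calibration("wrist");T=np.linalg.inv(np.array(c["tool_from_camera"]))
v=T[:3,3];u=v[:2]/v[2];u=u*(1+c["k1"]*(u@u));print("TCP px",np.array(c["camera_matrix"])@np.append(u,1))
E
```

```text
[278 136  32  33 844] [0.5071 0.0198]
[309 201  29  28 650] [0.5583 0.0255]
[314 256  28  26 579] [0.6017 0.015 ]
64.6566785596922 [ 0.5925668  -0.00517967]
res mm [[-0.0, 0.2], [0.1, -0.2], [0.2, -0.4], [0.0, 0.0], [-0.1, 0.1], [-0.3, 0.3]] [0, 1, 2, 4, 3, 2]
[[0.6661, -0.0555], [0.6379, -0.0123], [0.602, 0.0147], [0.5584, 0.0254], [0.507, 0.0198]]
t 3.15 p [ 0.7033 -0.0502  0.1916] F [0.2  0.06 0.28] tilt [ 0.     0.003 -1.   ]
1 [ 0.0337 -0.0167  0.1451]
2 [0.0736 0.016  0.1452]
3 [0.116  0.031  0.1453]
4 [0.1608 0.028  0.1454]
5 [0.2081 0.0073 0.1453]
TCP px [321.8959247  317.37768789   1.        ]
```

```bash
python3 -m pendant '[[0,0.017,-0.009,0.04,0],[0,0.034,-0.017,0.08,0],[0,0.034,-0.017,0.115,0],[0,0.034,-0.017,0.13,0],[0,0.034,-0.017,0.13,0]]'; python3 go.py
python3 -m pendant '[[0,0,0,0,0]]' ; python3 go.py
```

```text
time_s: 3.65
position: [0.6639, -0.0536, 0.0602]
ee_rot: [-0.002, 0.151, 0.989, 0.002]
force: [0.3, -0.4, 1.1]
grip_width: 0.001
t 3.65 p [ 0.6639 -0.0536  0.0602] F [ 0.33 -0.39  1.05] tilt [-0.004  0.004 -1.   ]
1 [-0.0027 -0.0012  0.0137]
2 [0.0371 0.0317 0.014 ]
3 [0.0794 0.0467 0.0142]
4 [0.1242 0.0439 0.0144]
5 [0.1716 0.0233 0.0146]
time_s: 3.75
position: [0.6654, -0.0526, 0.0619]
ee_rot: [-0.001, 0.15, 0.989, 0.002]
force: [0.2, -0.0, 0.5]
grip_width: 0.003
t 3.75 p [ 0.6654 -0.0526  0.0619] F [ 0.19 -0.03  0.49] tilt [-0.001  0.005 -1.   ]
1 [-0.0016 -0.0026  0.0154]
2 [0.0382 0.0303 0.0156]
3 [0.0805 0.0453 0.0158]
4 [0.1253 0.0426 0.0159]
5 [0.1727 0.022  0.0159]
```

```bash
cat > avg.py <<'E'
from h import *
W=np.load("W.npy");S=[]
for i in range(6):
    S.append(bot.state());camera("wrist")
S.append(bot.state())
p=np.array([s["position"] for s in S]);F=np.array([s["force"] for s in S]);R=Rq(S[-1]["ee_rot"])
print("t",S[-1]["time_s"],"z",np.round(p[:,2]*1e3,1),"Fz",np.round(F[:,2],2),"std",np.round(p.std(0)*1e3,2))
print("mean p",np.round(p.mean(0),4),"F",np.round(F.mean(0),2),"now",np.round(p[-1],4))
for i in range(5): print(i+1,np.round((R.T@(np.append(W[i],.0465)-p.mean(0)))*1e3,1))
E
python3 -m pendant '[[0,-0.001,-0.002,0.005,0],[0,-0.001,-0.002,0.01,0]]';python3 avg.py
```

```text
time_s: 3.95
position: [0.6676, -0.0548, 0.0537]
ee_rot: [0.001, 0.15, 0.989, 0.003]
force: [0.2, -0.8, -0.1]
grip_width: 0.0
t 4.25 z [53.7 52.2 52.1 52.1 52.2 52.2 52.2] Fz [-0.07  0.01  0.69 -0.12  0.32 -0.07 -0.08] std [0.59 0.05 0.54]
mean p [ 0.6662 -0.0549  0.0524] F [-0.08  0.14  0.1 ] now [ 0.6659 -0.0548  0.0522]
1 [-0.1 -0.6  5.9]
2 [39.7 32.3  6.1]
3 [82.  47.3  6.2]
4 [126.8  44.6   6.3]
5 [174.2  24.    6.3]
```

```bash
python3 -m pendant '[[0,0,-0.0005,0.003,0],[0,0,-0.0005,0.005,0],[0,0,-0.0005,0.007,0],[0,0,-0.0005,0.008,0]]';python3 avg.py
```

```text
time_s: 4.65
position: [0.6657, -0.0555, 0.044]
ee_rot: [-0.001, 0.15, 0.989, 0.002]
force: [-0.1, -0.1, 2.1]
grip_width: 0.002
t 4.95 z [44.  43.9 44.1 44.2 44.2 44.3 44.3] Fz [2.08 1.98 1.9  1.47 1.07 0.75 1.16] std [0.01 0.01 0.13]
mean p [ 0.6657 -0.0555  0.0441] F [-0.55 -0.48  1.49] now [ 0.6658 -0.0554  0.0443]
1 [-0.4  0.1 -2.4]
2 [39.4 33.  -2.1]
3 [81.8 48.  -2. ]
4 [126.6  45.3  -1.9]
5 [173.9  24.7  -1.9]
```

Contact is about 1.5 N at 2.3 mm down, which is gentle. I'll dwell a bit longer, then lift and go to pad 2.

```bash
python3 -m pendant '[[0,0,0,0.0005,0],[0,0,0,0.0007,0],[0,0,0,0.0007,0],[0,0,0,0.0007,0]]'
python3 -m pendant '[[0,0,0,-0.008,0],[0,0.01,0.008,-0.009,0],[0,0.025,0.021,-0.009,0],[0,0.036,0.03,-0.009,0],[0,0.0394,0.033,-0.009,0]]';python3 avg.py
```

```text
time_s: 5.35
position: [0.6657, -0.0555, 0.0436]
ee_rot: [-0.001, 0.151, 0.989, 0.002]
force: [-0.6, -1.2, 1.9]
grip_width: -0.005
time_s: 5.85
position: [0.6366, -0.0089, 0.053]
ee_rot: [-0.001, 0.149, 0.989, 0.003]
force: [0.0, 0.0, 0.6]
grip_width: 0.0
t 6.15 z [53.  52.9 52.9 52.9 52.9 52.8 52.8] Fz [ 0.62 -0.05 -0.19 -0.78  0.32 -0.75 -0.12] std [0.72 1.78 0.07]
mean p [ 0.6378 -0.0116  0.0529] F [-0.22  0.13 -0.14] now [ 0.6384 -0.0135  0.0528]
1 [-40.2 -33.4   6.2]
2 [-0.3 -0.6  6.4]
3 [42.  14.4  6.5]
4 [86.8 11.6  6.5]
5 [134.1  -9.1   6.5]
```

```bash
python3 -m pendant '[[0,0.0008,0.001,0.004,0],[0,0.0008,0.001,0.006,0],[0,0.0008,0.001,0.008,0],[0,0.0008,0.001,0.0092,0]]';python3 avg.py
python3 -m pendant '[[0,0,0,0.0002,0],[0,0,0,0.0002,0],[0,0,0,0.0002,0],[0,0,0,0.0002,0]]'
```

```text
time_s: 6.55
position: [0.6379, -0.0129, 0.0434]
ee_rot: [-0.0, 0.151, 0.988, 0.002]
force: [-1.2, -1.6, 2.5]
grip_width: 0.003
t 6.85 z [43.4 43.3 43.5 43.6 43.7 43.7 43.7] Fz [2.55 2.09 1.42 1.9  0.76 1.7  1.92] std [0.04 0.15 0.16]
mean p [ 0.638  -0.0127  0.0435] F [-0.39 -0.98  1.76] now [ 0.638  -0.0125  0.0437]
1 [-39.7 -32.4  -3.1]
2 [ 0.2  0.4 -2.9]
3 [42.5 15.4 -2.9]
4 [87.3 12.6 -2.8]
5 [134.7  -8.1  -2.9]
time_s: 7.25
position: [0.638, -0.0124, 0.0436]
ee_rot: [-0.0, 0.151, 0.988, 0.002]
force: [-0.6, 0.0, 0.9]
grip_width: 0.004
```

Pad 2 is done at about 1.8 N, so on to pad 3.

```bash
python3 -m pendant '[[0,0,0,-0.008,0],[0,0.012,0.004,-0.009,0],[0,0.028,0.01,-0.009,0],[0,0.038,0.014,-0.009,0],[0,0.0423,0.0153,-0.009,0]]';python3 avg.py
```

```text
time_s: 7.75
position: [0.6014, 0.0164, 0.0529]
ee_rot: [-0.001, 0.15, 0.989, 0.002]
force: [-0.3, 1.2, 0.0]
grip_width: -0.0
t 8.05 z [52.9 52.8 52.8 52.8 52.8 52.7 52.7] Fz [ 0.05 -0.52  0.22  0.25  0.27  0.47  0.56] std [0.68 0.92 0.07]
mean p [0.6023 0.015  0.0528] F [-0.19  0.03  0.19] now [0.6029 0.0141 0.0527]
1 [-82.  -48.2   6.1]
2 [-42.1 -15.4   6.2]
3 [ 0.2 -0.4  6.3]
4 [45.  -3.3  6.3]
5 [ 92.3 -24.    6.2]
```

```bash
python3 -m pendant '[[0,0.001,0.0003,0.004,0],[0,0.001,0.0003,0.006,0],[0,0.001,0.0003,0.008,0],[0,0.001,0.0003,0.0092,0]]';python3 avg.py
python3 -m pendant '[[0,0,0,0.0002,0],[0,0,0,0.0002,0],[0,0,0,0.0002,0],[0,0,0,0.0002,0]]'
```

```text
time_s: 8.45
position: [0.6021, 0.0143, 0.0432]
ee_rot: [0.0, 0.152, 0.988, 0.001]
force: [-0.6, -0.5, 2.0]
grip_width: -0.004
t 8.75 z [43.2 43.2 43.4 43.5 43.5 43.6 43.6] Fz [1.98 2.16 1.94 1.37 0.96 0.94 2.17] std [0.01 0.02 0.14]
mean p [0.6021 0.0143 0.0434] F [-0.5  -0.96  1.65] now [0.6021 0.0143 0.0436]
1 [-82.  -47.4  -3.2]
2 [-42.1 -14.6  -3.1]
3 [ 0.2  0.3 -3.1]
4 [45.  -2.5 -3.1]
5 [ 92.3 -23.2  -3.2]
time_s: 9.15
position: [0.6021, 0.0144, 0.0434]
ee_rot: [0.0, 0.152, 0.988, 0.001]
force: [-0.1, -0.1, 1.7]
grip_width: -0.0
```

```bash
python3 -m pendant '[[0,0,0,-0.008,0],[0,0.012,-0.001,-0.009,0],[0,0.029,-0.002,-0.009,0],[0,0.041,-0.0025,-0.009,0],[0,0.045,-0.0025,-0.009,0]]';python3 avg.py
```

```text
time_s: 9.65
position: [0.5571, 0.0264, 0.0527]
ee_rot: [-0.0, 0.151, 0.989, 0.002]
force: [-0.2, -0.2, -0.2]
grip_width: -0.003
t 9.95 z [52.7 52.7 52.7 52.7 52.6 52.5 52.5] Fz [-0.16 -0.35  0.67  0.53  0.17  0.11 -0.28] std [0.96 0.44 0.07]
mean p [0.5586 0.0258 0.0526] F [-0.02  0.22  0.1 ] now [0.5594 0.0253 0.0525]
1 [-127.   -45.2    6.1]
2 [-87.1 -12.5   6.2]
3 [-44.7   2.4   6.2]
4 [ 0.1 -0.5  6.1]
5 [ 47.4 -21.2   6. ]
```

```bash
python3 -m pendant '[[0,0.001,-0.0003,0.004,0],[0,0.001,-0.0003,0.006,0],[0,0.001,-0.0003,0.008,0],[0,0.001,-0.0003,0.009,0]]';python3 avg.py
python3 -m pendant '[[0,0,0,0.0002,0],[0,0,0,0.0002,0],[0,0,0,0.0002,0],[0,0,0,0.0002,0]]'
```

```text
time_s: 10.35
position: [0.5585, 0.0252, 0.0433]
ee_rot: [0.001, 0.152, 0.988, 0.002]
force: [-0.3, -1.3, 2.4]
grip_width: -0.001
t 10.65 z [43.3 43.3 43.4 43.5 43.6 43.6 43.6] Fz [2.37 2.66 2.61 0.99 1.98 1.38 1.82] std [0.01 0.02 0.14]
mean p [0.5585 0.0251 0.0435] F [-0.03 -0.85  1.97] now [0.5585 0.0251 0.0436]
1 [-126.9  -44.5   -3. ]
2 [-87.  -11.8  -2.9]
3 [-44.6   3.1  -2.9]
4 [ 0.2  0.2 -3. ]
5 [ 47.5 -20.5  -3.2]
time_s: 11.05
position: [0.5585, 0.0251, 0.0434]
ee_rot: [0.001, 0.152, 0.988, 0.002]
force: [0.6, -0.9, 1.9]
grip_width: -0.001
```

```bash
python3 -m pendant '[[0,0,0,-0.008,0],[0,0.012,-0.006,-0.009,0],[0,0.03,-0.013,-0.009,0],[0,0.043,-0.019,-0.009,0],[0,0.0475,-0.0205,-0.009,0]]';python3 avg.py
```

```text
time_s: 11.55
position: [0.505, 0.0197, 0.0526]
ee_rot: [-0.0, 0.152, 0.988, 0.001]
force: [0.5, -0.0, -0.2]
grip_width: -0.002
t 11.85 z [52.6 52.5 52.5 52.5 52.5 52.4 52.4] Fz [-0.22  0.15 -0.38  1.08  0.02 -0.75  0.28] std [1.32 0.19 0.07]
mean p [0.5071 0.0201 0.0525] F [ 0.27 -0.09  0.03] now [0.5082 0.0201 0.0524]
1 [-174.4  -24.2    6.4]
2 [-134.5    8.5    6.4]
3 [-92.1  23.4   6.4]
4 [-47.3  20.5   6.2]
5 [-0.  -0.2  6. ]
```

```bash
python3 -m pendant '[[0,0.0012,0,0.004,0],[0,0.0012,0,0.006,0],[0,0.0012,0,0.008,0],[0,0.0012,0,0.009,0]]';python3 avg.py
python3 -m pendant '[[0,0,0,0.0003,0],[0,0,0,0.0003,0],[0,0,0,0.0003,0],[0,0,0,0.0003,0]]'
python3 avg.py; python3 - <<'E'
from h import *
im,_=camera("scene");b=cv2.imread("pics/scene0.png")
o=lambda x:cv2.resize(x[170:310,180:430],(536,300),interpolation=cv2.INTER_CUBIC)
cv2.imwrite("pics/end.png",np.vstack([o(b),o(im)]))
E
```

```text
time_s: 12.25
position: [0.5074, 0.0207, 0.0432]
ee_rot: [0.002, 0.152, 0.988, 0.002]
force: [-0.7, -0.2, 1.6]
grip_width: 0.003
t 12.55 z [43.2 43.2 43.3 43.4 43.5 43.5 43.5] Fz [1.65 2.58 1.59 1.81 2.19 1.38 1.84] std [0.02 0.01 0.13]
mean p [0.5074 0.0207 0.0434] F [0.46 0.43 1.86] now [0.5074 0.0207 0.0435]
1 [-174.2  -24.9   -2.6]
2 [-134.3    7.8   -2.6]
3 [-92.   22.8  -2.7]
4 [-47.2  19.9  -2.9]
5 [ 0.1 -0.9 -3.1]
time_s: 12.95
position: [0.5074, 0.0207, 0.0432]
ee_rot: [0.002, 0.152, 0.988, 0.002]
force: [0.7, 0.2, 1.9]
grip_width: -0.003
t 13.25 z [43.2 43.2 43.2 43.2 43.2 43.2 43.2] Fz [1.9  2.07 1.17 1.59 1.28 1.67 2.76] std [0.01 0.02 0.01]
mean p [0.5074 0.0207 0.0432] F [0.74 0.39 1.78] now [0.5075 0.0207 0.0432]
1 [-174.2  -24.9   -2.7]
2 [-134.3    7.8   -2.7]
3 [-92.   22.8  -2.8]
4 [-47.2  19.9  -3. ]
5 [ 0.1 -0.9 -3.3]
```

View pics/end.png

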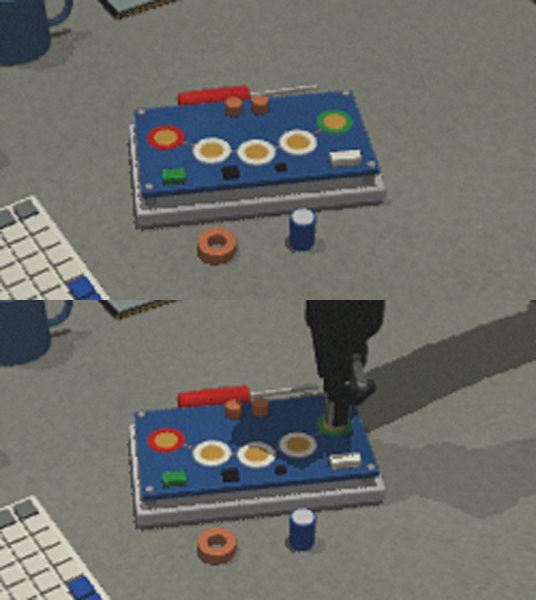

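The fingertips rest on the green pad (crop at about (335,425)). The nest, screwdriver, inductor and capacitor are at the same pixels as before. The force is steady at about 1.8 N, so I'm handing in.

```bash
python3 -c "
from station import ticket;print(ticket.job_done())"
```

```text
the job is handed in; nothing more can be done
None
```

I touched the five pads in order, red to green, with the gripper shut, lifting about 9 mm between pads. Each touch lasted at least 0.6 s at roughly 1.5–2 N on average, with the panel about 2.5–3.3 mm down out of 10. The job is handed in at about 13.3 s with the fingertips still resting on the green-ringed pad.

- **Position:** the fit of all five pads from two wrist pictures left at most 0.4 mm of error. At the end the tool was about 1 mm off the green pad's centre, steady, with about 1.8 N upward.
- **Nothing moved:** scene pictures from before and after show the nest, screwdriver, capacitor and inductor in the same place. The phone, multimeter and spool lie partly or wholly outside the crops I compared, so I did not check those by eye, but the arm never went low near them.
- **Force readings:** they scatter by about 0.5 N (highest seen 2.8 N). No check failed or disagreed.

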